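Lock the Wi-Fi router into its desk dock

TASK

Stand the black router fully down in the white dock, with its yellow port side facing the dock's low lip, then swing the bar with the orange grip over the router until it lies fully home in its catch. If the bar is in the way, swing it back first. Keep the router upright, lower it rather than drop it, and leave the plant, mug, notebook and pen cup where they are.

Things in the scene. Friction and masses are not known exactly. Their poses are not given: they have to be found in the camera images.
- dock: White router dock, fixed. Origin: centre of its underside, on the desk. Base 92 (x) x 172 (y) x 10 mm high. Pocket for the router: 40 (x) x 127 (y) mm, floor 10 mm above the desk. Around it: back plate on -x (100 mm long, up to 50 mm above the desk), low lip on +x (100 mm long, up to 22 mm), posts at both ends (y beyond +/-63.5 mm, 25 x 11 mm, 128 mm high).
- dock_hinge (a point): The hinge axis of the bar, in the +y post, 69 mm from the dock's centre along +y and 117 mm above the desk; the axis is parallel to the dock's x.
- dock_catch (a point): Middle of the catch, a steel fork 17 mm wide on the dock's -y post, 69 mm from the dock's centre along its -y, 117 mm above the desk: where the bar lies when closed.
- bar (a joint): Angle of the retaining bar (rad): 0 = closed, level, lying in the catch; 1.57 = straight up over the hinge; 2.3 = its stop, leaning back over the dock's +y. It stays where it is left (stiff hinge, 1 to 1.5 N at the grip). Aluminium, 14 mm wide (x), 8 mm thick; closed, it passes 3 mm above a seated router.
- bar_grip (a point): Centre of the orange round cross-grip at the bar's free end, 169 mm from the hinge axis: a cylinder 18 mm in diameter, 32 mm long, parallel to the dock's x; pinched over its two ends it can turn between the fingers. When closed it lies 100 mm from the dock's centre along -y, 117 mm above the desk, beyond the catch post.
- router: Black upright Wi-Fi router, loose, 0.35 kg: 34 mm thick (x), 120 mm long (y), 100 mm high (z). Origin: centre of its underside. Its +x broad face carries the yellow port panel; a yellow strip runs along the top edge on that side. Starts standing on the desk.
- router_ports (a point): Point on the middle of the router's yellow port face (+x face), 17 mm from its mid-plane, 43 mm above its underside.
- plant: Potted plant, bystander: grey pot 84 mm in diameter, leaves up to 160 mm height. Origin: centre of the underside.
- mug: White mug, bystander: 80 mm in diameter, 95 mm high, handle on its +y side (about 30 mm out). Origin: centre of the underside.
- notebook: Black notebook with a pen on top, bystander: 154 (x) x 209 (y) x 21 mm, 31 mm over the pen. Origin: centre of the underside.
- pencup: Dark steel pen cup, bystander, close to the dock's +x side: 68 mm in diameter, 95 mm high, pens up to 140 mm. Origin: centre of the underside.
Not all that is in view belongs to the job. Of the things that look like the router, the largest one is meant.

How it is judged:
By the outcome, as a careful person would: the job done as asked, in the order asked, and still so for the second after the job is handed in, with the robot touching nothing.
It also fails if it takes over 72 s, if anything falls off the work surface, if the arm or the gripper's body presses on something with over 40 N, if the wrist force passes 120 N, or if a joint passes its speed limit or range.

ROBOT

A 6-joint arm with a two-finger parallel gripper is mounted at the origin on the work surface. World frame = base frame: x ahead of the robot, y to its left, z up, the work surface at z = 0. Lengths are in m, angles in degrees, forces in N, time in s.
With the tool pointing down it reaches from about 0.35 to 0.925 m from the base axis. Payload 6.4 kg.
Tool frame: the origin (TCP) lies midway between the tips of the shut fingers; the grasp point (between the pads) lies 19 mm behind it; z points along the fingers, y is the line along which they close (so a half turn about z gives the same grasp; the last joint's range is limited). The gripper opens to 85 mm and grips with 20 to 120 N. Pads are 22 mm wide; open, the fingers measure 114 mm over their backs; the gripper's body (76 mm by 85 mm) begins 54 mm behind the grasp point. The pads swing forward as they close: fully open they stand 13 mm farther back than shut.
Start: joints at [-80.621, 14.043, 89.255, -0, 76.702, -9.975], TCP at [0.215, -0.613, 0.231] pointing down, gripper open.
Joint ranges: [-179.41, 179.41], [-58.25, 129.5], [7.25, 145.43], [-54.29, 234.29], [11.92, 165.04], [-157.13, 157.13]. Speed limits (degrees/s): [147.25, 147.25, 180, 180, 180, 180].

INTERFACE

Orientations are given as [roll, pitch, yaw] about the fixed x, y, z axes, in that order (R = Rz(yaw) Ry(pitch) Rx(roll)).
In Python, from workcell import readout, camera, camera_params, ticket gives the robot as it stands.
- The arm moves only by the tool step_arm, never from a script. Its argument "targets" is one flat list of numbers, 5 for each row, row after row: the shift along the tool's x, y, z in m, then the turn about the tool's z in rad, then the opening in per cent of the stroke, from 0 (shut) to 100 (fully open). In form: [dx, dy, dz, turn, grip, dx, dy, dz, turn, grip, ...]. A call has 1 to 10 rows; each row shifts and turns the commanded pose from where the row before left it, along the tool's axes as they then stand; what a row does not reach is not made up. A row lasts 1/12 s, in which the tool goes at most 41.7 mm and 7.16 degrees, less where a joint would pass 70% of its speed; a pose out of reach is approached as far as the arm can. A call with a gripper value outside its range is refused whole. The fingers move at their own pace and stop on an object; the grip force is fixed at half the most. Time passes only in rows, so rows that do not move let the fingers close. It gives the time, the measured TCP pose, the force, the opening and the grip force at its end, in the units of the state.
- readout.sense(): the state, without advancing time (a new reading comes with each control period).
- camera(name): name is "side" or "top"; returns (picture, depth): 480x640x3 uint8, red, green, blue; 480x640 float32, m along the optical axis (not along the pixel's ray), 0 where there is no reading.
- camera_params(name): a dict with "camera_matrix" (3x3 intrinsics, pixels), "R" (3x3) and "t" (3): a world point X has camera coordinates R X + t. Camera axes: x right, y down, z forward; pixel columns grow to the right and rows downward; lengths in m; the calibration is good to about 2 mm. A picture is of the moment at which its call begins. camera_params takes no time and is no camera call.
- ticket.finish_job(): hands the job in; it is judged then, once.
The state is a dict: "t": time; "joint_positions": joint angles; "joint_vel": joint speeds; "tau": joint torques, N m; "tcp_pos": TCP position; "eef_rot": TCP orientation; "force": force on the tool from outside, world axes, zero at the start; "wrist_torque": the same for the moment, N m; "width": finger opening in m; "grasp_force": force on a finger pad.
Only numpy, scipy, OpenCV 4.12 (cv2) and the standard library are available. Lean on these libraries where they do the work, as an engineer would, in place of code of your own. Each camera call takes 0.05 s, during which the arm holds its last target. There are 200 camera calls.

## Working session

There is one attempt and no reset: what is moved stays moved. The work goes in short steps, Python scripts to look and compute and a tool call to move; the robot and the scene stay as the last step left them, time stands still between calls to the robot, and variables do not carry over. Pictures are saved under pics/ and viewed, at most 10 in all, crops included, and the job is handed in when it is done.

Besides the shell and the picture viewer there is one more tool, called after "Request:" by a JSON object that holds its "api" and its "payload", one argument or row to a line. step_arm: Moves the arm, as the interface text tells. Its arguments: {"type":"object","properties":{"targets":{"type":"array"}},"required":["targets"]}

```bash
mkdir -p pics; ls; cat > h.py <<'E'
import numpy as np, cv2
from workcell import readout, camera, camera_params, ticket
def shot(n,save=None):
    p,d=camera(n)
    if save: cv2.imwrite('pics/'+save+'.png',p[:,:,::-1])
    c=camera_params(n); return p,d,c
def world(d,c):
    K=c['camera_matrix'];R=np.array(c['R']);t=np.array(c['t']);K=np.array(K)
    v,u=np.mgrid[0:480,0:640]
    P=np.stack([(u-K[0,2])/K[0,0]*d,(v-K[1,2])/K[1,1]*d,d],-1)
    return (P-t)@R
def ray(c,u,v,z):
    K=np.array(c['camera_matrix']);R=np.array(c['R']);t=np.array(c['t'])
    o=-R.T@t; r=R.T@np.linalg.inv(K)@np.array([u,v,1.]); return o+r*(z-o[2])/r[2]
E
python3 - <<'E'
from h import *
for n in ('top','side'):
    p,d,c=shot(n,n+'0'); np.savez(n+'0.npz',p=p,d=d)
    print(n,c, (d>0).mean())
print(readout.sense())
E
```

```text
pics
top {'camera_matrix': array([[447.10893322,   0.        , 322.5590373 ],
       [  0.        , 447.10893322, 246.90106816],
       [  0.        ,   0.        ,   1.        ]]), 'R': array([[-0.00698724, -0.99996369,  0.00487734],
       [-0.99602088,  0.00652617, -0.08888091],
       [ 0.08884586, -0.00547896, -0.99603032]]), 't': array([0.01233759, 0.57130744, 1.21921983])} 0.9962337239583333
side {'camera_matrix': array([[606.00601199,   0.        , 317.14236849],
       [  0.        , 606.00601199, 228.08411405],
       [  0.        ,   0.        ,   1.        ]]), 'R': array([[-0.97377821, -0.22734959,  0.00825614],
       [-0.14679799,  0.60020884, -0.78625676],
       [ 0.17379974, -0.76685169, -0.61784476]]), 't': array([0.57225264, 0.15956189, 1.26248905])} 0.9959212239583334
{'t': 0.1, 'joint_positions': array([-8.06213014e+01,  1.40788830e+01,  8.93205615e+01,  5.54017906e-04,
        7.67030630e+01, -9.97329352e+00]), 'joint_vel': array([ 0.05195228, -0.09040754, -0.04310214, -0.05144995, -0.03195127,
       -0.0235691 ]), 'tau': array([-2.94741187e-05, -4.30670178e+01, -3.27129149e+01, -2.12510563e-04,
        2.81274362e-03,  1.11432450e-05]), 'tcp_pos': array([ 0.21533239, -0.61274006,  0.23027959]), 'eef_rot': array([-1.79899135e+02, -1.82839616e-02,  1.93518481e+01]), 'force': array([ 1.12082365, -0.14486297, -0.01309886]), 'wrist_torque': array([ 0.01116809, -0.00744532,  0.03530858]), 'grasp_force': 0.0, 'width': 0.08539655285740559}
```

View pics/top0.png

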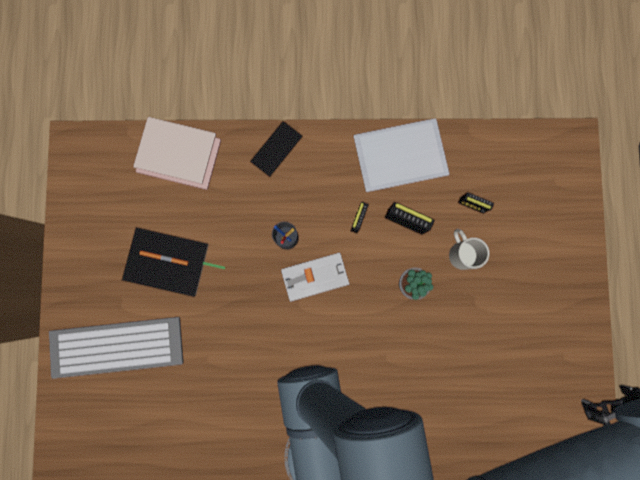

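View pics/side0.png

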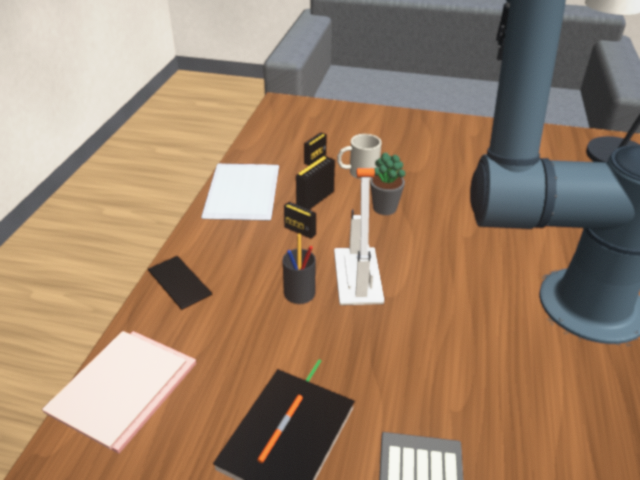

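The top view shows the router (the largest yellow/black box) at (410,218), small decoys at (360,217) and (477,203), the dock at (315,277), its bar grip at (308,275), and the pen cup at (285,236). In the side view the bar stands nearly upright, with its grip at (366,172).

```bash
cat > m.py <<'E'
from h import *
def rect(pts):
    (cx,cy),(w,h),a=cv2.minAreaRect(pts.astype(np.float32)); 
    if w<h: w,h,a=h,w,a+90
    return np.round([cx,cy,w,h,(a+90)%180-90],4)   # a: long axis angle
if __name__=='__main__':
    f=np.load('top0.npz');p,d=f['p'],f['d'];c=camera_params('top');W=world(d,c)
    hsv=cv2.cvtColor(p,cv2.COLOR_RGB2HSV)
    def box(u0,v0,u1,v1):
        m=np.zeros((480,640),bool);m[v0:v1,u0:u1]=1;return m
    b=box(380,195,440,240); Z=W[...,2]
    print('table z',np.median(Z[300:330,200:260]))
    m=b&(Z>.08)&(Z<.12);print('router top',m.sum(),np.median(Z[m]),rect(W[m][:,:2]),W[m].mean(0))
    my=b&(hsv[...,0]>22)&(hsv[...,0]<35)&(hsv[...,1]>130)&(hsv[...,2]>90)
    y,x=np.nonzero(my); P=np.array([ray(c,u,v,.1) for u,v in zip(x,y)]);print('yellow',len(x),rect(P[:,:2]),P.mean(0))
    b=box(275,245,360,310)
    m=b&(hsv[...,1]<60)&(hsv[...,2]>120)
    m=cv2.morphologyEx(m.astype(np.uint8),cv2.MORPH_CLOSE,np.ones((9,9)))>0
    y,x=np.nonzero(m&(Z<.03)); P=np.array([ray(c,u,v,.01) for u,v in zip(x,y)]);print('dock',rect(P[:,:2]),P.mean(0))
    for lo,hi in((.1,.14),(.14,.2),(.2,.25),(.25,.4)):
        q=b&(Z>lo)&(Z<hi)
        n,l=cv2.connectedComponents(q.astype(np.uint8))
        for i in range(1,n):
            if (l==i).sum()>4: print(lo,(l==i).sum(),W[l==i].mean(0).round(4))
    o=b&(hsv[...,0]<18)&(hsv[...,1]>170)&(hsv[...,2]>140); print('grip',o.sum(),np.nonzero(o)[1].mean(),np.nonzero(o)[0].mean(),np.median(W[o],0))
    s=np.load('side0.npz');cs=camera_params('side');Ws=world(s['d'],cs);h2=cv2.cvtColor(s['p'],cv2.COLOR_RGB2HSV)
    o=np.zeros((480,640),bool);o[160:185,350:385]=1;o&=(h2[...,0]<18)&(h2[...,1]>170)&(h2[...,2]>140)
    print('grip side',o.sum(),np.median(Ws[o],0),np.ptp(Ws[o],0))
    for nm,bb in (('plant',(390,260,440,305)),('mug',(445,225,495,275)),('cup',(268,215,302,253)),('dec1',(345,198,372,236))):
        q=box(*bb)&(Z>.06);print(nm,rect(W[q][:,:2]),Z[q].max())
E
python3 m.py
```

```text
table z 0.001552954209736679
router top 637 0.10122676689326929 [ 6.46500e-01 -2.26300e-01  1.20500e-01  3.55000e-02  6.54018e+01] [ 0.64512129 -0.22445379  0.10027203]
yellow 79 [ 6.55200e-01 -2.30800e-01  1.00000e-01  1.09000e-02  6.47899e+01] [ 0.65701758 -0.2266812   0.1       ]
dock [ 4.89600e-01  3.10000e-02  1.75300e-01  9.48000e-02 -7.44073e+01] [0.49015036 0.02748994 0.01      ]
0.1 46 [ 0.5094 -0.0347  0.1179]
0.1 43 [0.4719 0.0978 0.1249]
0.14 46 [0.4759 0.0829 0.1703]
0.2 46 [0.4816 0.0634 0.2247]
0.25 130 [0.4876 0.0416 0.281 ]
grip 23 308.9130434782609 275.2173913043478 [0.48665144 0.03995134 0.28466422]
grip side 111 [0.48720766 0.0455667  0.28053455] [0.03227644 0.01700961 0.01383318]
plant [  0.4499  -0.1321   0.2854   0.0825 -79.0999] 1.2650980713055655
mug [  0.5427  -0.2016   0.4502   0.1116 -83.2238] 1.2650980713055655
cup [ 0.5542  0.063   0.1994  0.0652 45.051 ] 1.2650980713055655
dec1 [  0.5717  -0.0537   0.2597   0.0278 -25.7782] 1.2650980713055655
```

Request:
{"api": "step_arm", "payload": {
  "targets": [0,0,-0.006,-0.12,0,0,0,-0.006,-0.12,0,0,0,-0.006,-0.12,0,0,0,-0.006,-0.12,0,0,0,-0.006,-0.12,0,0,0,-0.006,-0.12,0,0,0,0,-0.12,0,0,0,0,-0.12,0,0,0,0,-0.12,0,0,0,0,-0.12,0]
}}

```text
t: 0.93
tcp_pos: [0.2154, -0.613, 0.2666]
eef_rot: [-180.0, -0.1, 88.5]
force: [-0.6, 0.4, 0.9]
width: -0.0003
grasp_force: 0.0
```

Request:
{"api": "step_arm", "payload": {
  "targets": [0,0,0,-0.1,0,0,0,0,-0.1,0,0,0,0,-0.1,0,0.0256,0.022,0,0,0,0.0256,0.022,0,0,0,0.0256,0.022,0,0,0,0.0256,0.022,0,0,0,0.0256,0.022,0,0,0,0.0256,0.022,0,0,0,0.0256,0.022,0,0,0]
}}

```text
t: 1.77
tcp_pos: [0.317, -0.398, 0.2668]
eef_rot: [-180.0, -0.0, 105.3]
force: [-0.7, 0.0, -0.5]
width: -0.0002
grasp_force: 0.0
```

Request:
{"api": "step_arm", "payload": {
  "targets": [0.0256,0.022,0,0,0,0.0256,0.022,0,0,0,0.0256,0.022,0,0,0,0.0256,0.022,0,0,0,0.0256,0.022,0,0,0,0.0256,0.022,0,0,0,0.0256,0.022,0,0,0,0.0256,0.022,0,0,0,0.0256,0.022,0,0,0,0,0,0,0,0]
}}

```text
t: 2.6
tcp_pos: [0.448, -0.1209, 0.2669]
eef_rot: [180.0, -0.1, 105.6]
force: [0.3, -0.4, 0.1]
width: -0.0002
grasp_force: 0.0
```

Request:
{"api": "step_arm", "payload": {
  "targets": [0.025,0.0205,0,0,0,0.025,0.0205,0,0,0,0.025,0.0205,0,0,0,0.025,0.0205,0,0,0,0,0,0.004,0,0,0,0,0,0,0]
}}

```text
t: 3.1
tcp_pos: [0.4992, -0.0062, 0.2622]
eef_rot: [-179.9, -0.0, 105.5]
force: [0.4, 0.2, 0.2]
width: 0.0001
grasp_force: 0.0
```

```bash
cat >> h.py <<'E'
C=np.array([.4902,.0313]);A=np.radians(15.7)
def dock(p):
    X=np.array([np.cos(A),np.sin(A)]);Y=np.array([-X[1],X[0]]);q=np.array(p)[...,:2]-C
    return np.stack([q@X,q@Y,np.array(p)[...,2]],-1)
E
python3 - <<'E'
from h import *
s=readout.sense();print(dock(s['tcp_pos']).round(4),s['eef_rot'])
p,d,c=shot('side','s1')
cv2.imwrite('pics/s1c.png',cv2.resize(p[120:320,240:500,::-1],(780,600)))
E
```

```text
[-0.0015 -0.0386  0.2622] [-1.79886848e+02 -3.80218183e-02  1.05452245e+02]
```

View pics/s1c.png

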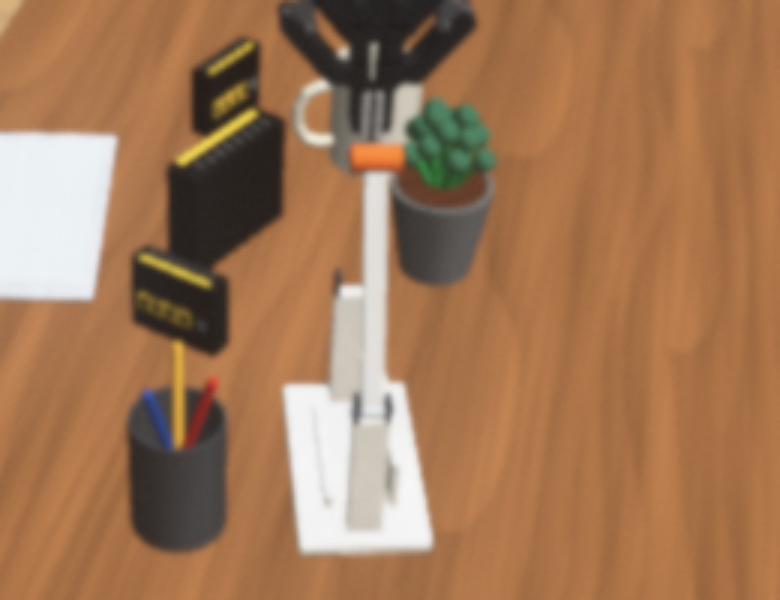

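The closed fingers sit behind the orange grip (crop 375,155), centred on the bar. Now I'll push it back.

Request:
{"api": "step_arm", "payload": {
  "targets": [0.012,0.0002,0,0,0,0.012,0,0,0,0,0.012,0,0,0,0,0.012,0,0,0,0,0.012,0,0,0,0,0.012,0,0,0,0,0.012,0,0,0,0,0.012,0,0,0,0,0.012,0,0,0,0,0.012,0,0,0,0]
}}

```text
t: 3.98
tcp_pos: [0.4676, 0.1098, 0.263]
eef_rot: [-180.0, -0.0, 105.3]
force: [0.6, -0.4, -0.9]
width: 0.0002
grasp_force: 0.5
```

Request:
{"api": "step_arm", "payload": {
  "targets": [0.012,0,0,0,0,0.012,0,0,0,0,0.008,0,0,0,0,0,0,0,0,0,-0.03,0,0,0,0,-0.03,0,0,0,0,-0.03,0,0,0,0,0,0,0,0,0]
}}

```text
t: 4.65
tcp_pos: [0.4846, 0.049, 0.2635]
eef_rot: [180.0, 0.1, 105.0]
force: [-0.3, 0.7, 0.1]
width: 0.0003
grasp_force: 0.0
```

```bash
python3 - <<'E'
from h import *
s=readout.sense();print(s['tcp_pos'],dock(s['tcp_pos']).round(4),s['force'])
p,d,c=shot('side');W=world(d,c);h=cv2.cvtColor(p,cv2.COLOR_RGB2HSV)
o=(h[...,0]<14)&(h[...,1]>180)&(h[...,2]>140)&(W[...,2]>.1)
o[:, :300]=0
g=np.median(W[o],0);print(o.sum(),g,dock(g), np.degrees(np.arctan2(g[2]-.117,.069-dock(g)[1])))
from m import rect
p,d,c=shot('top');Z=world(d,c);n=0
for nm,(a,b,e,f) in (('cup',(268,215,302,253)),('dec',(345,198,372,236)),('plant',(390,260,440,305)),('router',(380,195,440,240))):
    w=Z[b:f,a:e].reshape(-1,3);w=w[(w[:,2]>.05)&(w[:,2]<.17)]
    if len(w)<5: continue
    r=rect(w[:,:2]);print(nm,r,dock([r[0],r[1],0]).round(3),w[:,2].max())
E
```

```text
[0.48458486 0.04896426 0.26354344] [-0.0006  0.0185  0.2635] [-0.25497631  0.69358728  0.12842916]
162 [0.45334479 0.16652982 0.27829217] [0.00111304 0.14015767 0.27829217] 113.8057532016527
cup [ 0.6014  0.1102  0.0668  0.0653 45.2215] [0.128 0.046 0.   ] 0.14148036005086223
dec [  0.6524  -0.0926   0.0802   0.0228 -20.6656] [ 0.123 -0.163  0.   ] 0.07410452409790531
plant [ 0.4697 -0.2316  0.0829  0.0795  3.8996] [-0.091 -0.248  0.   ] 0.16190307628760006
router [ 6.46600e-01 -2.25800e-01  1.19800e-01  3.56000e-02  6.47725e+01] [ 0.081 -0.29   0.   ] 0.10969241817591585
```

Request:
{"api": "step_arm", "payload": {
  "targets": [0,0,0,0.116,100,0,0,0,0.116,100,0,0,0,0.116,100,0,0,0,0.116,100,0,0,0,0.116,100,0,0,0,0.116,100]
}}

```text
t: 5.25
tcp_pos: [0.4832, 0.0536, 0.2633]
eef_rot: [-180.0, -0.0, 65.2]
force: [1.0, 0.5, 0.4]
width: 0.0723
grasp_force: 0.0
```

Request:
{"api": "step_arm", "payload": {
  "targets": [-0.0181,0.0263,0,0,100,-0.0181,0.0263,0,0,100,-0.0181,0.0263,0,0,100,-0.0181,0.0263,0,0,100,-0.0181,0.0263,0,0,100,-0.0181,0.0263,0,0,100,-0.0181,0.0263,0,0,100,-0.0181,0.0263,0,0,100,-0.0181,0.0263,0,0,100,-0.0181,0.0263,0,0,100]
}}

```text
t: 6.08
tcp_pos: [0.6483, -0.2214, 0.2631]
eef_rot: [-180.0, -0.0, 65.5]
force: [-0.0, -0.8, -0.2]
width: 0.0855
grasp_force: 0.0
```

Request:
{"api": "step_arm", "payload": {
  "targets": [0,0,0.025,0,100,0,0,0.025,0,100,0,0,0,0,100,0,0,0,0,100]
}}

```text
t: 6.42
tcp_pos: [0.6466, -0.2199, 0.2114]
eef_rot: [-179.7, -0.0, 65.5]
force: [-0.4, -0.3, 0.7]
width: 0.085
grasp_force: 0.0
```

```bash
python3 - <<'E'
from h import *
s=readout.sense();print(s['tcp_pos'],s['eef_rot'],s['width'])
p,d,c=shot('side','s2')
cv2.imwrite('pics/s2c.png',cv2.resize(p[60:260,220:480,::-1],(780,600)))
E
```

```text
[ 0.64657573 -0.21986838  0.21138755] [-1.79749572e+02 -3.18729515e-02  6.54769713e+01] 0.08496138948946895
```

View pics/s2c.png

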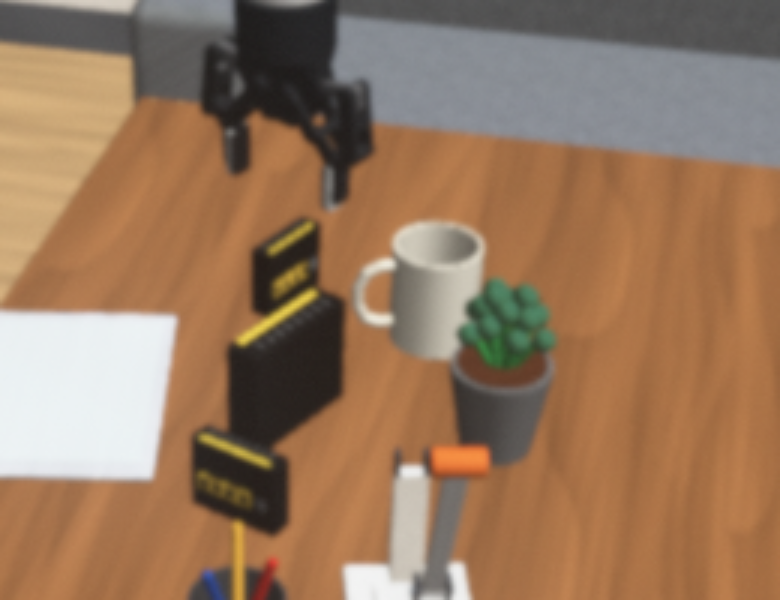

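The gripper is open above the router (router top at about crop (285,310)). The bar leans back. Lowering.

Request:
{"api": "step_arm", "payload": {
  "targets": [-0.0055,0.0025,0.02,0,100,0,0,0.02,0,100,0,0,0.02,0,100,0,0,0.02,0,100,0,0,0.02,0,100,0,0,0.02,0,100,0,0,0.018,0,100,0,0,0.015,0,100,0,0,0,0,100,0,0,0,0,100]
}}

```text
t: 7.3
tcp_pos: [0.6477, -0.2272, 0.061]
eef_rot: [180.0, -0.0, 65.4]
force: [-1.0, -0.9, 1.1]
width: 0.0852
grasp_force: 0.0
```

Request:
{"api": "step_arm", "payload": {
  "targets": [0,0,0,0,20,0,0,0,0,20,0,0,0,0,20,0,0,0,0,20,0,0,0,0,20,0,0,0,0,20,0,0,0,0,20,0,0,0,0,20,0,0,0,0,20]
}}

```text
t: 8.05
tcp_pos: [0.6477, -0.2276, 0.0614]
eef_rot: [179.9, 0.0, 65.4]
force: [-1.4, 1.3, 6.3]
width: 0.0336
grasp_force: 60.2
```

Request:
{"api": "step_arm", "payload": {
  "targets": [0,0,-0.006,0,20,0,0,-0.02,0,20,0,0,-0.025,0,20,0,0,-0.025,0,20,0,0,-0.025,0,20,0,0,-0.025,0,20,0,0,-0.02,0,20,0,0,-0.015,0,20,0,0,0,0,20,0,0,0,0,20]
}}

```text
t: 8.88
tcp_pos: [0.6471, -0.2273, 0.2208]
eef_rot: [-180.0, -0.0, 65.4]
force: [-0.3, 0.5, -4.8]
width: 0.0334
grasp_force: 60.6
```

Request:
{"api": "step_arm", "payload": {
  "targets": [0,0,0,-0.1,20,0,0,0,-0.1,20,0,0,0,-0.1,20,0,0,0,-0.1,20,0,0,0,-0.1,20,0,0,0,-0.1,20,0,0,0,-0.1,20,0,0,0,0,20]
}}

```text
t: 9.55
tcp_pos: [0.646, -0.2268, 0.2179]
eef_rot: [-179.8, -0.2, 105.6]
force: [-1.1, -0.1, -4.6]
width: 0.0335
grasp_force: 60.5
```

Request:
{"api": "step_arm", "payload": {
  "targets": [0.01,-0.003,0,0,20,0.025,-0.007,0,0,20,0.03,-0.0084,0,0,20,0.03,-0.0084,0,0,20,0.03,-0.0084,0,0,20,0.03,-0.0084,0,0,20,0.03,-0.0084,0,0,20,0.03,-0.0084,0,0,20,0.03,-0.0084,0,0,20,0.026,-0.007,0,0,20]
}}

```text
t: 10.38
tcp_pos: [0.4993, 0.0155, 0.2201]
eef_rot: [-179.9, -0.1, 105.4]
force: [0.4, 0.5, -4.7]
width: 0.0333
grasp_force: 60.7
```

Request:
{"api": "step_arm", "payload": {
  "targets": [0.014,-0.004,0,0,20,0.006,-0.002,0,0,20,0,0,0,0,20,0,0,0,0,20,0,0,0,0,20]
}}

```text
t: 10.8
tcp_pos: [0.4912, 0.0301, 0.2213]
eef_rot: [180.0, 0.0, 105.4]
force: [-1.5, -0.2, -3.9]
width: 0.0333
grasp_force: 60.6
```

```bash
python3 - <<'E'
from h import *
s=readout.sense();print(dock(s['tcp_pos']).round(4),s['eef_rot'])
p,d,c=shot('side','s3');np.savez('s3.npz',p=p,d=d)
cv2.imwrite('pics/s3c.png',cv2.resize(p[100:320,240:500,::-1],(709,600)))
p,d,c=shot('top','t3');np.savez('t3.npz',p=p,d=d)
cv2.imwrite('pics/t3c.png',cv2.resize(p[220:340,240:400,::-1],(800,600)))
E
```

```text
[ 0.0006 -0.0014  0.2213] [1.79988894e+02 3.07213468e-02 1.05441611e+02]
```

View pics/s3c.png

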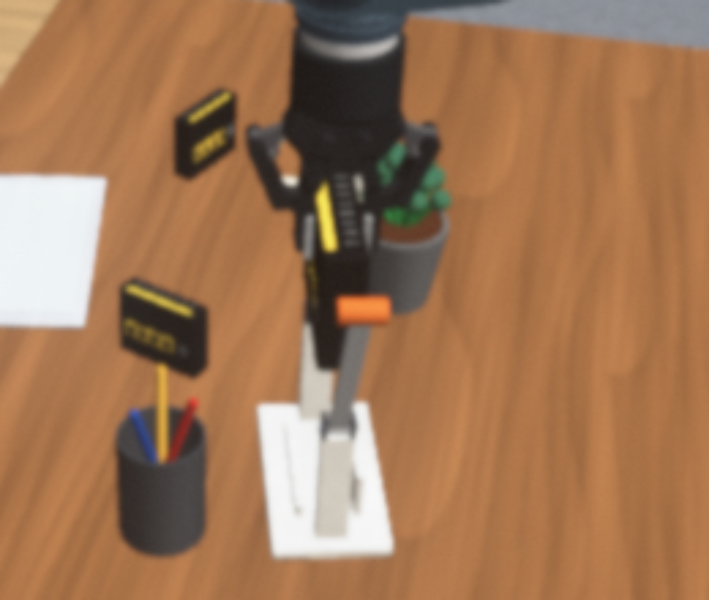

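View pics/t3c.png

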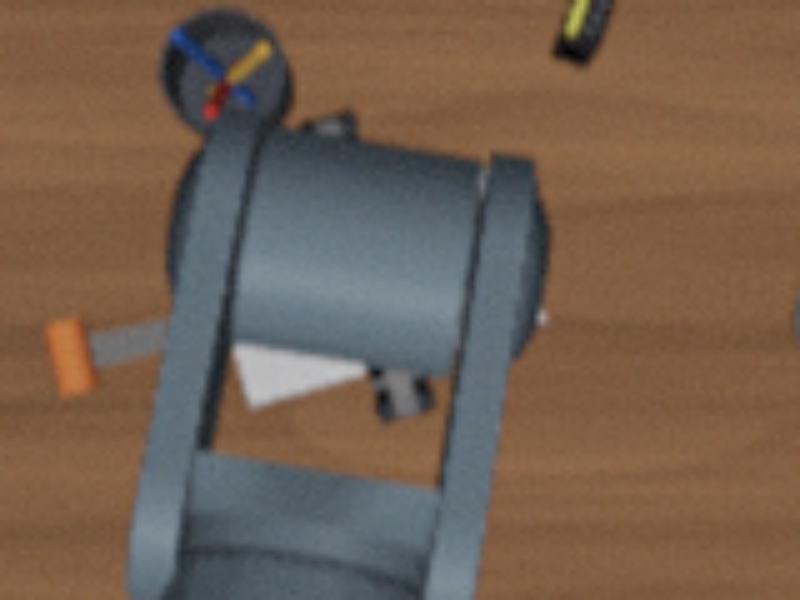

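The router is held above the dock with its yellow side to the left, towards the lip and pen cup. From above, the arm hides the router, so I'll check the offset in the side view's depth.

```bash
python3 - <<'E'
from h import *
f=np.load('s3.npz');p,d=f['p'],f['d'];c=camera_params('side');W=dock(world(d,c))
x,y,z=W[...,0],W[...,1],W[...,2];v=p.max(2);h=cv2.cvtColor(p,cv2.COLOR_RGB2HSV)
def st(n,m,k): print(n,m.sum(),np.percentile(W[m][:,k],[2,25,50,75,98]).round(4))
R=np.zeros((480,640),bool);R[150:290,340:400]=1
m=R&(abs(x)<.012)&(abs(y-.06)<.012)&(z>.165)&(z<.21)&(v<70); st('router end y',m,1)
m=R&(abs(x)<.03)&(abs(y-.06)<.012)&(z>.165)&(z<.21)&(v<70); st('router x',m,0)
m=R&(abs(x)<.011)&(abs(y-.075)<.008)&(z>.03)&(z<.1)&(v>100); st('post y',m,1)
m=R&(abs(x)<.03)&(abs(y-.075)<.008)&(z>.03)&(z<.1)&(v>100); st('post x',m,0)
R[:]=0;R[150:300,320:400]=1
m=R&(abs(z-.01)<.006)&(v>120);st('base x',m&(abs(y)<.08),0);st('base y',m,1)
ym=R&(h[...,0]>20)&(h[...,0]<35)&(h[...,1]>120)&(z>.23);st('strip x',ym,0);st('strip y',ym,1);st('strip z',ym,2)
# edge slope of the strip = router yaw in dock frame
print(np.degrees(np.polyfit(y[ym],x[ym],1)[0]))
f=np.load('top0.npz');p,d=f['p'],f['d'];c=camera_params('top');T=dock(world(d,c));v=p.min(2)
# posts in top view
for s in (1,-1):
    m=(abs(T[...,0])<.03)&(abs(T[...,1]-s*.069)<.02)&(abs(T[...,2]-.125)<.012);print('post top',s,m.sum(),np.ptp(T[m],0).round(4),T[m].mean(0).round(4),((T[m].max(0)+T[m].min(0))/2).round(4))
E
```

```text
router end y 107 [0.0547 0.057  0.0583 0.0598 0.0617]
router x 165 [0.0003 0.0052 0.0092 0.0138 0.0173]
post y 264 [0.0704 0.0726 0.0738 0.0752 0.0773]
post x 313 [-0.0127 -0.0069 -0.0003  0.0063  0.0119]
base x 1309 [-0.0459 -0.0287  0.0123  0.0313  0.0447]
base y 1427 [-0.2503 -0.0449  0.0067  0.0522  0.0781]
strip x 173 [0.0039 0.0073 0.0109 0.0145 0.019 ]
strip y 173 [-0.03   -0.0029  0.0135  0.0303  0.0494]
strip z 173 [0.2575 0.2596 0.2607 0.2617 0.2917]
2.993558576523889
post top 1 41 [0.0297 0.0113 0.0223] [0.0004 0.069  0.1256] [0.0008 0.0688 0.1247]
post top -1 28 [0.0246 0.0107 0.0189] [ 0.0013 -0.0685  0.1226] [ 0.0004 -0.069   0.1226]
```

Request:
{"api": "step_arm", "payload": {
  "targets": [0.001,-0.0005,0,-0.004,20,0,0,0.015,0,20,0,0,0.015,0,20,0,0,0.01,0,20,0,0,0.01,0,20,0,0,0,0,20,0,0,0,0,20]
}}

```text
t: 11.48
tcp_pos: [0.4896, 0.0318, 0.1709]
eef_rot: [-179.9, -0.0, 105.7]
force: [-0.7, -0.5, -4.0]
width: 0.0332
grasp_force: 60.5
```

Request:
{"api": "step_arm", "payload": {
  "targets": [0,0,0.01,0,20,0,0,0.01,0,20,0,0,0.01,0,20,0,0,0.01,0,20,0,0,0.01,0,20,0,0,0,0,20]
}}

```text
t: 11.98
tcp_pos: [0.4879, 0.0322, 0.1183]
eef_rot: [-179.7, -0.1, 105.8]
force: [-0.3, -0.7, -4.4]
width: 0.0333
grasp_force: 60.5
```

Request:
{"api": "step_arm", "payload": {
  "targets": [-0.0003,0.0017,0,0,20,0,0,0,0,20,0,0,0.006,0,20,0,0,0.006,0,20,0,0,0.006,0,20,0,0,0.006,0,20,0,0,0,0,20]
}}

```text
t: 12.57
tcp_pos: [0.4903, 0.0323, 0.0955]
eef_rot: [-179.8, -0.1, 105.8]
force: [-0.3, 0.4, -4.9]
width: 0.0334
grasp_force: 60.6
```

```bash
python3 -c "
from h import *
s=readout.sense();print(dock(s['tcp_pos']).round(4),s['eef_rot'],s['force'],s['wrist_torque'])"
```

```text
[0.0004 0.0009 0.0955] [-1.79837647e+02 -7.83525457e-02  1.05752902e+02] [-0.34303451  0.44565823 -4.90468606] [-0.06077212  0.01930648 -0.05417877]
```

Request:
{"api": "step_arm", "payload": {
  "targets": [0,0,0.006,0,20,0,0,0.005,0,20,0,0,0.004,0,20,0,0,0.004,0,20,0,0,0.002,0,20,0,0,0,0,20,0,0,0,0,20]
}}

```text
t: 13.15
tcp_pos: [0.4915, 0.0321, 0.0762]
eef_rot: [-180.0, -0.0, 105.8]
force: [-0.8, -0.4, -4.5]
width: 0.0336
grasp_force: 60.7
```

Request:
{"api": "step_arm", "payload": {
  "targets": [0,0,0.001,0,20,0,0,0.001,0,20,0,0,0.001,0,20,0,0,0,0,20,0,0,0,0,20]
}}

```text
t: 13.57
tcp_pos: [0.4915, 0.0321, 0.0733]
eef_rot: [-180.0, -0.0, 105.8]
force: [0.2, -0.3, -4.5]
width: 0.0336
grasp_force: 60.7
```

Request:
{"api": "step_arm", "payload": {
  "targets": [0,0,0.001,0,20,0,0,0.001,0,20,0,0,0.0005,0,20,0,0,0,0,20,0,0,0,0,20]
}}

```text
t: 13.98
tcp_pos: [0.4917, 0.0321, 0.0714]
eef_rot: [180.0, 0.0, 105.8]
force: [-3.6, 0.5, 4.2]
width: 0.0337
grasp_force: 61.4
```

Request:
{"api": "step_arm", "payload": {
  "targets": [0,0,0,0,60,0,0,0,0,60,0,0,0,0,60,0,0,0,0,80,0,0,0,0,80,0,0,0,0,80,0,0,0,0,80]
}}

```text
t: 14.57
tcp_pos: [0.4916, 0.0321, 0.0708]
eef_rot: [180.0, 0.0, 105.8]
force: [-1.2, -0.7, -0.4]
width: 0.0685
grasp_force: 0.0
```

Request:
{"api": "step_arm", "payload": {
  "targets": [0,0,-0.01,0,80,0,0,-0.02,0,80,0,0,-0.03,0,80,0,0,-0.03,0,80,0,0,-0.03,0,80,0,0,-0.035,0,80,0,0,-0.035,0,80,0,0,-0.035,0,80,0,0,-0.03,0,80,0,0,-0.02,0,0]
}}

```text
t: 15.4
tcp_pos: [0.4921, 0.032, 0.3507]
eef_rot: [179.7, 0.1, 105.8]
force: [-0.2, -0.2, -0.5]
width: 0.0578
grasp_force: 0.0
```

```bash
python3 - <<'E'
from h import *
s=readout.sense();print(dock(s['tcp_pos']).round(4),s['eef_rot'])
p,d,c=shot('side','s4');W=dock(world(d,c));h=cv2.cvtColor(p,cv2.COLOR_RGB2HSV)
R=np.zeros((480,640),bool);R[150:320,320:400]=1
ym=R&(h[...,0]>20)&(h[...,0]<35)&(h[...,1]>120)&(W[...,2]>.08)&(abs(W[...,1])<.08)
print('strip',ym.sum(),np.percentile(W[ym],[3,50,97],axis=0).round(4))
o=(h[...,0]<14)&(h[...,1]>180)&(h[...,2]>140)&(W[...,2]>.15);o[:,:300]=0
print('grip',np.median(W[o],0))
cv2.imwrite('pics/s4c.png',cv2.resize(p[100:320,240:500,::-1],(709,600)))
E
```

```text
[2.100e-03 2.000e-04 3.507e-01] [1.79687958e+02 1.44178143e-01 1.05758997e+02]
strip 199 [[ 4.400e-03 -4.820e-02  1.062e-01]
 [ 1.090e-02 -1.000e-04  1.104e-01]
 [ 1.670e-02  4.630e-02  1.134e-01]]
grip [0.00050162 0.14084185 0.27840284]
```

View pics/s4c.png

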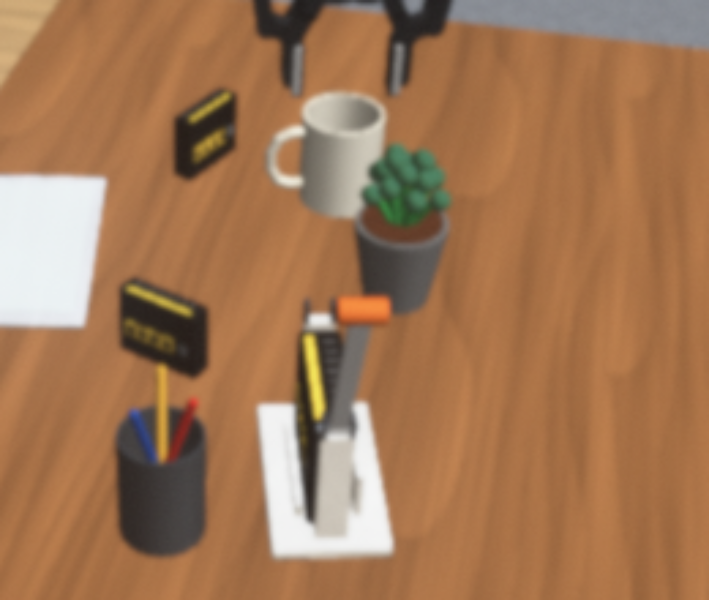

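The router is seated (strip at z ≈ 0.110) with its yellow face towards the lip. Next I'll go behind the grip and push it over.

Request:
{"api": "step_arm", "payload": {
  "targets": [0.03,-0.002,0,0,0,0.03,0,0,0,0,0.03,0,0,0,0,0.03,0,0,0,0,0.03,0,0,0,0,0.03,0,0,0,0,0,0,0,0,0,0,0,0,0,0]
}}

```text
t: 16.12
tcp_pos: [0.4401, 0.2057, 0.3459]
eef_rot: [180.0, 0.0, 105.9]
force: [0.1, -0.2, -0.9]
width: 0.0002
grasp_force: 0.0
```

Request:
{"api": "step_arm", "payload": {
  "targets": [0,0,0.03,0,0,0,0,0.03,0,0,0,0,0.02,0,0,0,0,0.008,0,0,0,0,0,0,0,0,0,0,0,0]
}}

```text
t: 16.62
tcp_pos: [0.4413, 0.2042, 0.2586]
eef_rot: [180.0, 0.0, 105.7]
force: [-0.4, 0.2, 1.3]
width: 0.0003
grasp_force: 0.0
```

```bash
python3 -c "
from h import *
s=readout.sense();print(dock(s['tcp_pos']).round(4),s['eef_rot'],s['force'])"
```

```text
[-0.0003  0.1797  0.2586] [1.79957140e+02 1.12080036e-02 1.05697234e+02] [-0.37750098  0.16278024  1.32213668]
```

Request:
{"api": "step_arm", "payload": {
  "targets": [-0.013,0,-0.001,0,0,-0.013,0,-0.001,0,0,-0.013,0,-0.001,0,0,-0.013,0,-0.001,0,0,-0.013,0,-0.001,0,0,-0.013,0,-0.001,0,0,-0.013,0,0,0,0,-0.011,0,0.001,0,0,-0.011,0,0.001,0,0,-0.011,0,0.001,0,0]
}}

```text
t: 17.45
tcp_pos: [0.4752, 0.0846, 0.2619]
eef_rot: [179.9, 0.0, 105.8]
force: [0.4, 1.2, 1.0]
width: -0.0003
grasp_force: 0.4
```

Request:
{"api": "step_arm", "payload": {
  "targets": [-0.011,0,0.001,0,0,-0.01,0,0.003,0,0,-0.01,0,0.003,0,0,-0.01,0,0.003,0,0,-0.01,0,0.003,0,0,-0.0086,0,0.005,0,0,-0.0086,0,0.006,0,0,-0.0086,0,0.006,0,0,-0.0086,0,0.006,0,0,0,0,0,0,0]
}}

```text
t: 18.28
tcp_pos: [0.4972, 0.0019, 0.223]
eef_rot: [-179.9, -0.0, 105.7]
force: [-1.0, -0.8, 0.3]
width: -0.0001
grasp_force: 0.0
```

```bash
cat > g.py <<'E'
from h import *
s=readout.sense();print(dock(s['tcp_pos']).round(4),s['eef_rot'],s['force'])
p,d,c=shot('side');W=dock(world(d,c));h=cv2.cvtColor(p,cv2.COLOR_RGB2HSV)
o=(h[...,0]<14)&(h[...,1]>180)&(h[...,2]>140)&(W[...,2]>.08)&(abs(W[...,0])<.04)&(abs(W[...,1])<.2)
g=np.median(W[o],0);print('grip',o.sum(),g,np.degrees(np.arctan2(g[2]-.117,.069-g[1])))
E
python3 g.py
```

```text
[-0.0012 -0.0302  0.223 ] [-1.79857663e+02 -3.68192680e-02  1.05678010e+02] [-1.02509753 -0.83812165  0.28560307]
grip 16 [ 0.01346829 -0.04890944  0.23835666] 45.82543100570059
```

Request:
{"api": "step_arm", "payload": {
  "targets": [0,0,-0.02,0,0,0,0,-0.02,0,0,0,0,0,0,0,-0.012,0.001,0,0,0,-0.012,0,0,0,0,0,0,0,0,0]
}}

```text
t: 18.83
tcp_pos: [0.5051, -0.0214, 0.2636]
eef_rot: [-179.9, -0.0, 105.7]
force: [-0.4, 0.4, 0.4]
width: 0.0003
grasp_force: 0.0
```

Request:
{"api": "step_arm", "payload": {
  "targets": [-0.005,0,0.0105,0,0,-0.005,0,0.0105,0,0,-0.005,0,0.0105,0,0,-0.005,0,0.0105,0,0,-0.005,0,0.0105,0,0,-0.004,0,0.01,0,0,-0.004,0,0.01,0,0,-0.004,0,0.01,0,0,-0.004,0,0.01,0,0,0,0,0,0,0]
}}

```text
t: 19.67
tcp_pos: [0.5149, -0.0591, 0.1694]
eef_rot: [-179.8, -0.2, 105.7]
force: [0.4, -0.3, 0.4]
width: 0.0
grasp_force: 0.0
```

```bash
python3 g.py
```

```text
[-0.0007 -0.0937  0.1694] [-1.79789437e+02 -1.56228662e-01  1.05720565e+02] [ 0.4257034  -0.26666541  0.37793688]
grip 33 [ 0.01000307 -0.08884743  0.16656901] 17.433911613925275
```

Request:
{"api": "step_arm", "payload": {
  "targets": [-0.003,0,0.007,0,0,-0.002,0,0.007,0,0,-0.002,0,0.007,0,0,0,0,0.006,0,0,0,0,0.004,0,0,0,0,0.003,0,0,0,0,0.003,0,0,0,0,0.003,0,0,0,0,0,0,0]
}}

```text
t: 20.47
tcp_pos: [0.5178, -0.0656, 0.1317]
eef_rot: [-180.0, -0.0, 105.8]
force: [-0.1, 0.5, -0.7]
width: -0.0001
grasp_force: 0.0
```

```bash
python3 g.py
```

```text
[ 0.0004 -0.1008  0.1317] [-1.79961879e+02 -3.42570322e-02  1.05758576e+02] [-0.09728941  0.50749485 -0.69531447]
grip 30 [ 0.0109077  -0.09562029  0.12883912] 4.113502744205241
```

Request:
{"api": "step_arm", "payload": {
  "targets": [0,0,0.002,0,0,0,0,0.002,0,0,0,0,0.0015,0,0,0,0,0,0,0,0,0,0,0,0]
}}

```text
t: 20.93
tcp_pos: [0.518, -0.0657, 0.1267]
eef_rot: [-180.0, -0.0, 105.8]
force: [0.3, -0.2, 0.7]
width: -0.0001
grasp_force: 0.0
```

Request:
{"api": "step_arm", "payload": {
  "targets": [0,0,0.001,0,0,0,0,0.001,0,0,0,0,0,0,0,0,0,0,0,0]
}}

```text
t: 21.27
tcp_pos: [0.5183, -0.0658, 0.1257]
eef_rot: [-180.0, 0.0, 105.8]
force: [-2.3, -0.1, 6.2]
width: -0.0004
grasp_force: 3.1
```

Request:
{"api": "step_arm", "payload": {
  "targets": [0,0,0.001,0,0,0,0,0,0,0,0,0,0,0,0]
}}

```text
t: 21.52
tcp_pos: [0.5184, -0.0658, 0.1256]
eef_rot: [-180.0, 0.0, 105.8]
force: [-5.6, 1.6, 10.6]
width: -0.0004
grasp_force: 5.6
```

Request:
{"api": "step_arm", "payload": {
  "targets": [0,0,-0.03,0,0,0,0,-0.03,0,0,0,0,-0.03,0,0,-0.03,-0.02,-0.03,0,0,-0.03,-0.03,0,0,0,-0.03,-0.03,0,0,0,-0.03,-0.03,0,0,0,-0.03,-0.03,0,0,0,0,0,0,0,0]
}}

```text
t: 22.27
tcp_pos: [0.424, -0.2468, 0.2407]
eef_rot: [-179.9, 0.1, 105.3]
force: [0.2, -0.1, 0.3]
width: -0.0006
grasp_force: 0.0
```

```bash
python3 g.py; python3 - <<'E'
from h import *
p,d,c=shot('side','s5');q=p[150:310,300:460,::-1]
p2,d2,c2=shot('top','t5');q2=p2[200:320,255:375,::-1]
T=dock(world(d2,c2))
for a,b in ((-.11,-.09),(-.06,-.04),(-.01,.01),(.03,.05)):
    m=(abs(T[...,0])<.006)&(T[...,1]>a)&(T[...,1]<b);print(a,m.sum(),np.median(T[m][:,2]).round(4))
cv2.imwrite('pics/f.png',np.hstack([cv2.resize(q,(400,400)),cv2.resize(q2,(400,400))]))
E
```

```text
[-0.139  -0.2499  0.2407] [-1.79927467e+02  1.21329766e-01  1.05320150e+02] [ 0.19241311 -0.06202944  0.32667046]
grip 45 [ 0.00179731 -0.09762799  0.12436945] 2.532367981398846
-0.11 37 0.1259
-0.06 37 0.1218
-0.01 39 0.1216
0.03 37 0.1222
```

View pics/f.png

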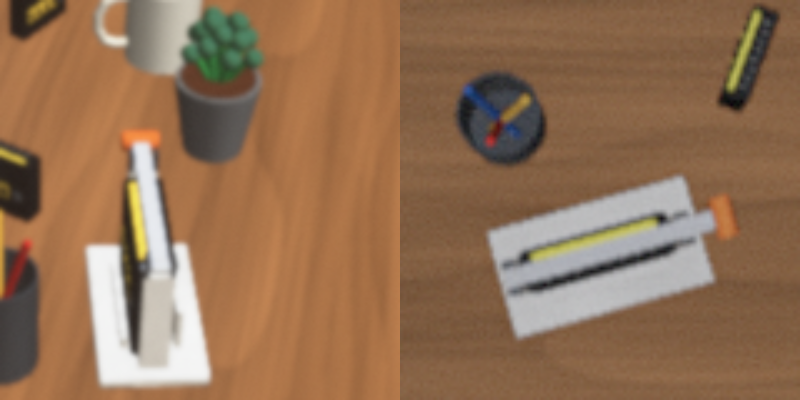

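The bar lies level over the router (its top is at z 0.122 along the whole length, grip top 0.126). The grip is beyond the catch in both halves, and the yellow side faces the lip and pen cup. Handing in.

```bash
python3 -c "
from h import *
print(ticket.finish_job())"
```

```text
the job is handed in; nothing more can be done
None
```

The router is seated in the dock with its yellow port side towards the lip, the bar lies level in its catch by camera depth and pressing force, and the job was handed in at about 22 s.

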